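# Open a bench extraction blast gate with the hook rod

### The arm

A 7-joint arm with a two-finger parallel gripper is mounted at the origin on the work surface. World frame = base frame: x ahead of the robot, y to its left, z up, the work surface at z = 0. Lengths are in mm, angles in rad, forces in N, time in s.
With the tool pointing down it reaches from about 350 to 900 mm from the base axis. Payload 19.9 kg.
Tool frame: the origin (TCP) lies at the very end of the fingers, on their centre line; the grasp point (between the pads) lies env.pinch_z behind it (env.pinch_z is the distance from the TCP to the grasp point, in mm); z points along the fingers, y is the line along which they close (so a half turn about z gives the same grasp; the last joint's range is limited). The gripper opens to 94 mm and grips with 3 to 60 N. Pads are 16 mm wide; open, the fingers measure 119 mm over their backs; the gripper's body (75 mm by 177 mm) begins 78 mm behind the grasp point.
Start: joints at [-1.292, 0.417, -0.01, 1.614, 0.005, 1.111, -0.053], TCP at [197.068, 593.096, 205.425] pointing down, gripper open.
Joint ranges: [-2.81, 2.81], [-0.39, 2.02], [-1.27, 1.25], [0.06, 2.57], [-1.19, 4.33], [0.19, 2], [-2.82, 2.82]. Speed limits (rad/s): [1.89, 1.89, 2.39, 2.39, 3.01, 3.01, 3.01].

### API

Orientations are given as [roll, pitch, yaw] about the fixed x, y, z axes, in that order (R = Rz(yaw) Ry(pitch) Rx(roll)).
In Python, from station import monitor, optics, env gives the robot as it stands.
- The arm moves only by the shell command python3 -m inch 'ROWS'. ROWS is JSON, a list that holds one entry, the list of rows, each a list of 7 numbers: the turn, a rotation vector about the world's x, y, z in rad, then the shift along the world's x, y, z in m, then the opening in per cent of the stroke, from 0 (shut) to 100 (fully open). A call has 1 to 12 rows; each row shifts and turns the commanded pose from where the row before left it; what a row does not reach is not made up. A row lasts 1/10 s, in which the tool goes at most 50 mm and 8.59 degrees, less where a joint would pass 70% of its speed; a pose out of reach is approached as far as the arm can. A call with a gripper value outside its range is refused whole. The fingers move at their own pace and stop on an object; the grip force is fixed at half the most. Time passes only in rows, so rows that do not move let the fingers close. It gives the time, the measured TCP pose, the force, the opening and the grip force at its end, in the units of the state.
- monitor.get_state(): the state, without advancing time (a new reading comes with each control period).
- optics.capture(name): name is "scene" or "top" or "wrist"; returns the picture (384x512x3 uint8, blue, green, red); there is no depth.
- optics.get_calibration(name): a dict with "K" (3x3 intrinsics, pixels), "dist_coeffs" ([k1, k2, p1, p2, k3] as OpenCV has them; the pictures are not rectified), "R" (3x3) and "t" (3): a world point X has camera coordinates R X + t. Camera axes: x right, y down, z forward; pixel columns grow to the right and rows downward; lengths in mm; the calibration is good to about 2 mm. A picture is of the moment at which its call begins: read the wrist's pose just before it. get_calibration takes no time and is no camera call; for the wrist camera it gives the pose at the moment of the call.
- env.close_job(): hands the job in; it is judged then, once.
The state is a dict: "clock": time; "q": joint angles; "joint_velocities": joint speeds; "joint_efforts": joint torques, N m; "eef_pos": TCP position; "ee_rot": TCP orientation; "ft_force": force on the tool from outside, world axes, zero at the start; "moment": the same for the moment, N m; "gripper_width": opening from 0.0 (shut) to 1.0 (fully open); "grasp_force": force on a finger pad.
Only numpy, scipy, OpenCV 4.12 (cv2) and the standard library are available. Lean on these libraries where they do the work, as an engineer would, in place of code of your own. Each camera call takes 0.05 s, during which the arm holds its last target. There are 200 camera calls.

### The job

The blast gate in the extraction pipe over the bench is shut: take the hook rod from its wooden cradle, hook it into the pull ring under the gate and draw the gate down until its spring catch has clicked and holds it open. The catch is clamped at a different height on every pipe, so go by feel and never put more than 12 N on the ring or the pipework, with nothing but the rod touching them. Then unhook, lay the rod back in its cradle as it was without dropping it, and leave the other things on the bench where they are.

Things in the scene. Friction and masses are not known exactly. Their poses are not given: they have to be found in the camera images.
- rod: hook rod, 255 mm long, 0.14 to 0.22 kg. Origin: handle's grasp centre; x along the rod to the hook, z up as it lies in the cradle. Rubber-sleeved flat handle 24 mm wide (y), 30 mm high (z), from x = -100 to +55 mm; then steel rod 8 mm thick to x = 150 mm, its end bent square down (-z): the tip ends 28 mm below the rod's axis. Balance point at the origin. Starts level in the cradle
- hook_bend (a point): point on the rod's axis at the bend of the hook (rod x = 150 mm), axes as rod. Bend inside the ring and tip beyond it, lowering the rod sets the bend on the ring's lowest bar: the bend then lies 16 mm under the ring's centre. With the rod rising some 35 to 40 degrees to the hook the tip passes through the ring with the bend about 10 mm above its centre
- pull_ring: steel pull ring welded under the gate's blade: bar 5 mm thick, inner diameter 46 mm, outer 56 mm. Origin: its centre, 320 mm above the bench with the gate shut. It stands upright: z up, x is the axis of its opening and points away from the robot, y lies in its plane. It goes straight down with the blade and does not swing
- blade (a joint): how far the gate's blade and ring are drawn down, m; 0 = shut. A return spring resists with 1 to 3 N. When the striker meets the catch's sprung bolt the pull rises to 4 to 6 N over some 20 mm, then drops as it clicks, anywhere between 45 and 85 mm. 1.5 mm later a rubber stop makes it rise steeply. Let go after the click, it stays; before, it runs back to 0
- gate: extraction fitting fixed to the bench: 80 mm galvanised pipe rising 288 mm to its +y side, level run along y 435 mm up, square gate housing 124 mm wide in its middle, underside 373 mm up, and a bell nozzle 120 mm wide at y = -153 mm, mouth 345 mm up. Origin: on the bench straight under gate and ring; axes parallel to the ring's
- catch_leg (a point): foot of the steel leg beside the blade that carries the catch, 235 mm above the bench, at x = +36, y = +60 mm of gate; axes as the gate. The leg is 18 mm wide and goes up to the housing; the aluminium catch block (bolt above, rubber stop below, reaching in to y = +24 mm) is clamped somewhere along it. Keep the rod clear of it
- cradle: plywood cradle fixed to the bench; origin under its middle, x towards its front (hook) end. Base board 250 x 100 x 12 mm. Rear post at x = -85 mm with a seat for the handle: floor 60 mm up, flaring cheeks to about 95 mm, 28 mm apart low down and 50 mm at the top. Front post at x = +110 mm with a V for the steel rod, top about 99 mm up. Posts 14 mm thick; between them the handle is free
- cradle_seat (a point): where the origin of rod lies when the rod is properly back: 75 mm straight above cradle's origin, axes as the cradle; rod's x along the cradle's x (hook to the front), rod's z up
- letter: bystander: L-shaped aluminium sign-letter shell with a red back, 150 x 116 mm, 55 mm high, open on top; origin under its centre
- tape: bystander: roll of masking tape lying flat, 100 mm across, 24 mm high; origin under its centre
- can: bystander: steel can, 54 mm across, 130 mm high; origin under its centre
- driver: bystander: screwdriver lying on the bench, about 200 mm long; handle at its -x end

How it is judged (in metres and radians):
On the way, in this order (a step that is already met when the one before it is completed fails the run):
1. the hook is in the ring and bears on it (distance between hook_bend and pull_ring below 0.028 m and contact force between rod and pull_ring above 0.5 N), for 0.1 s.
2. the gate is drawn down with the hook in the ring (value of joint blade above 0.041 m and distance between hook_bend and pull_ring below 0.03 m and contact force between rod and pull_ring above 0.3 N), for 0.05 s.
3. the catch holds the gate open with the hook clear of the ring (value of joint blade above 0.041 m and velocity of joint blade between -0.01 and 0.01 m/s and distance between hook_bend and pull_ring above 0.045 m and contact force between rod and gate below 0.1 N), for 0.3 s.
At the end, for the whole second after the job is handed in: The gate is held open by its catch (drawn down more than 41 mm and still), and the rod lies at rest in its cradle, let go: handle within 30 mm lengthwise, 10 mm sideways and 6 mm in height of its seat, hook to the front and within 12 mm of its seated height, rod upright to 0.15 rad (value of joint blade above 0.041 m and velocity of joint blade between -0.01 and 0.01 m/s and x of rod in the frame of cradle_seat between -0.03 and 0.03 m and y of rod in the frame of cradle_seat between -0.01 and 0.01 m and z of rod in the frame of cradle_seat between -0.006 and 0.006 m and x of hook_bend in the frame of cradle_seat above 0.115 m and z of hook_bend in the frame of cradle_seat between -0.012 and 0.012 m and angle between rod's own z axis and vertical below 0.15 rad and linear speed of rod below 0.02 m/s and contact force between rod and the fingers below 0.05 N); the robot touches nothing.
It fails at once if the rod loads the ring or the extraction fitting with more than 12 N (contact force between rod and gate above 12 N).
It fails at once if the robot itself touches the gate or pipe (contact force between any of the fingers, the arm and gate above 1 N).
It fails at once if the rod is dropped (contact force between rod and anything else below 0.02 N and linear speed of rod above 0.55 m/s).
It fails at once if a bystander is moved more than 30 mm or knocked over (distance of any of letter, tape, can, driver from where it was at the start of the episode above 0.03 m or angle between can's own z axis and vertical above 0.5 rad).
It also fails if it takes over 62 s, if anything falls off the work surface, if the arm or the gripper's body presses on something with over 40 N, if the wrist force passes 120 N, or if a joint passes its speed limit or range.

## Working session

There is one attempt and no reset: what is moved stays moved. The work goes in short steps, Python scripts to look and compute and a shell command to move; the robot and the scene stay as the last step left them, time stands still between calls to the robot, and variables do not carry over. Pictures are saved under pics/ and viewed, at most 10 in all, crops included, and the job is handed in when it is done.

```bash
ls; mkdir -p pics; python3 - <<'E'
from station import monitor, optics, env
import cv2,numpy as np
print(env.pinch_z, monitor.get_state())
a=optics.capture("scene");b=optics.capture("top")
cv2.imwrite("pics/s0.png",a);cv2.imwrite("pics/t0.png",b)
np.set_printoptions(precision=3,suppress=True)
for n in("scene","top"):
    c=optics.get_calibration(n);print(n,c["K"],c["dist_coeffs"],-np.array(c["R"]).T@c["t"],c["R"])
E
```

```text
pics
18.8 {'clock': 0.0, 'q': array([-1.29149708,  0.41801023, -0.01029842,  1.61415133,  0.00467344,
        1.11067635, -0.05302923]), 'joint_velocities': array([ 0.00102749,  0.00137563,  0.00049872,  0.00031025, -0.00046308,
       -0.0013352 , -0.0032215 ]), 'joint_efforts': array([ 4.25617136e-04, -8.51255107e+01,  6.38870224e-01, -4.25974452e+01,
       -4.89155087e-02,  1.87385897e-02,  1.43019838e-04]), 'eef_pos': array([196.97028494, 592.76755067, 204.8122692 ]), 'ee_rot': array([-3.14037337e+00,  6.90772287e-05,  2.82075637e+00]), 'ft_force': array([ 0.26408066, -0.03010063,  0.00844253]), 'moment': array([-0.00674768, -0.03372629,  0.03248567]), 'grasp_force': 0.0, 'gripper_width': 0.9967885697545782}
scene [[388.915   0.    257.586]
 [  0.    388.915 193.622]
 [  0.      0.      1.   ]] [-0.094  0.     0.     0.     0.   ] [ 251.905   86.192 1148.552] [[-0.332 -0.943  0.003]
 [-0.904  0.317 -0.288]
 [ 0.27  -0.099 -0.958]]
top [[397.939   0.    249.484]
 [  0.    397.939 188.729]
 [  0.      0.      1.   ]] [-0.001  0.     0.     0.     0.   ] [ 360.81   -33.012 1429.964] [[-0.018 -1.    -0.009]
 [-0.989  0.019 -0.145]
 [ 0.145  0.007 -0.989]]
```

View pics/s0.png

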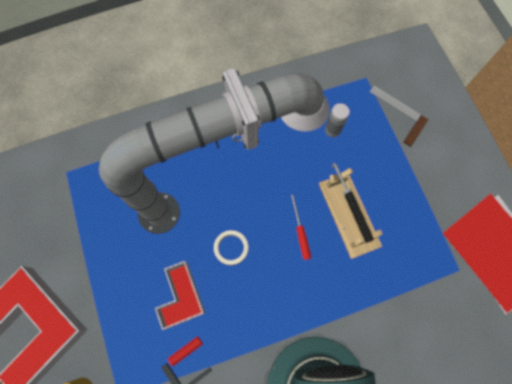

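View pics/t0.png

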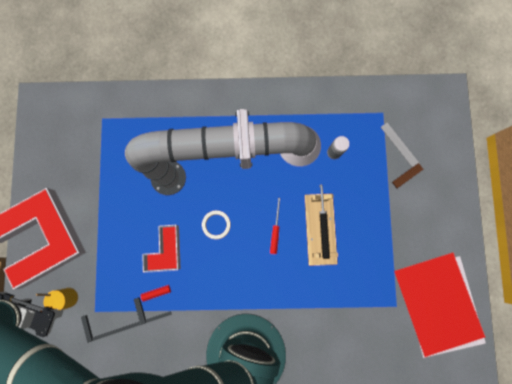

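The scene picture shows the pipe from its base at (160,215) to the bell at (300,115), with the housing at (240,110) and the cradle and rod around (350,215). In the top view the cradle is at (321,230) with the hook end up at (322,190). The housing is at (243,138), the can at (339,147), the driver at (276,228), the tape at (216,224) and the letter at (163,250).

```bash
cat > h.py <<'E'
from station import monitor, optics, env
import cv2,numpy as np
from scipy.spatial.transform import Rotation as Ro
np.set_printoptions(precision=3,suppress=True)
def ray(c,uv):
    p=cv2.undistortPoints(np.array(uv,float).reshape(-1,1,2),np.array(c["K"]),np.array(c["dist_coeffs"])).reshape(-1,2)
    d=np.c_[p,np.ones(len(p))]@np.array(c["R"]); o=-np.array(c["R"]).T@np.array(c["t"])
    return o,d/np.linalg.norm(d,axis=1)[:,None]
def plane(c,uv,z):
    o,d=ray(c,uv); return o+d*((z-o[2])/d[:,2])[:,None]
def tri(obs):  # [(c,uv)...] -> point, residual mm
    A=np.zeros((3,3));b=np.zeros(3);L=[]
    for c,uv in obs:
        o,d=ray(c,[uv]);P=np.eye(3)-np.outer(d[0],d[0]);A+=P;b+=P@o;L.append((P,o))
    x=np.linalg.solve(A,b);return x,[round(float(np.linalg.norm(P@(x-o))),1) for P,o in L]
def proj(c,X):
    return cv2.projectPoints(np.array(X,float).reshape(-1,1,3),cv2.Rodrigues(np.array(c["R"]))[0],np.array(c["t"],float),np.array(c["K"]),np.array(c["dist_coeffs"]))[0].reshape(-1,2)
E
python3 - <<'E'
from h import *
ct=optics.get_calibration("top");cs=optics.get_calibration("scene")
t=cv2.imread("pics/t0.png");s=cv2.imread("pics/s0.png")
def m(img,lo,hi,box):
    h=cv2.cvtColor(img,cv2.COLOR_BGR2HSV);k=cv2.inRange(h,lo,hi);z=np.zeros_like(k);x0,y0,x1,y1=box;z[y0:y1,x0:x1]=k[y0:y1,x0:x1];return z
w=m(t,(8,40,110),(30,200,255),(295,180,350,280))
r=cv2.minAreaRect(cv2.findNonZero(w));print("wood",r);print(plane(ct,cv2.boxPoints(r),12));print(plane(ct,[r[0]],12))
b=m(t,(0,0,0),(180,255,60),(300,190,345,275));r=cv2.minAreaRect(cv2.findNonZero(b));print("handle",r,plane(ct,cv2.boxPoints(r),90),plane(ct,[r[0]],90))
# pipe-run black rings etc
a=cv2.resize(t[85:205,110:360],None,fx=3.2,fy=3.2,interpolation=2)
b=cv2.resize(s[60:260,90:390],None,fx=2.6,fy=2.6,interpolation=2)[:580]
cv2.imwrite("pics/a.png",a);cv2.imwrite("pics/b.png",b)
print(optics.get_calibration("wrist"))
E
```

```text
wood ((321.03448486328125, 229.08621215820312), (69.82048034667969, 28.9499568939209), 86.633544921875)
[[ 542.342 -220.775   12.   ]
 [ 546.482 -324.574   12.   ]
 [ 300.344 -326.898   12.   ]
 [ 296.3   -225.7     12.   ]]
[[ 419.807 -274.509   12.   ]]
handle ((324.3009338378906, 235.5133056640625), (43.37038803100586, 5.587596416473389), 86.18592071533203) [[ 466.962 -260.214   90.   ]
 [ 467.859 -279.006   90.   ]
 [ 324.146 -281.957   90.   ]
 [ 323.264 -263.458   90.   ]] [[ 394.994 -271.171   90.   ]]
{'K': array([[265.412,   0.   , 256.149],
       [  0.   , 265.412, 189.944],
       [  0.   ,   0.   ,   1.   ]]), 'dist_coeffs': array([-0.064,  0.   ,  0.   ,  0.   ,  0.   ]), 'R': array([[ 0.315,  0.949, -0.001],
       [ 0.917, -0.304,  0.258],
       [ 0.244, -0.083, -0.966]]), 't': array([-624.251,  -27.628,  390.032])}
```

View pics/a.png

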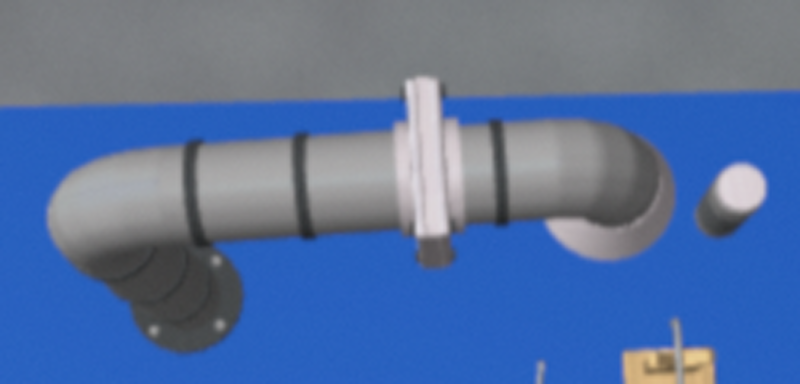

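View pics/b.png

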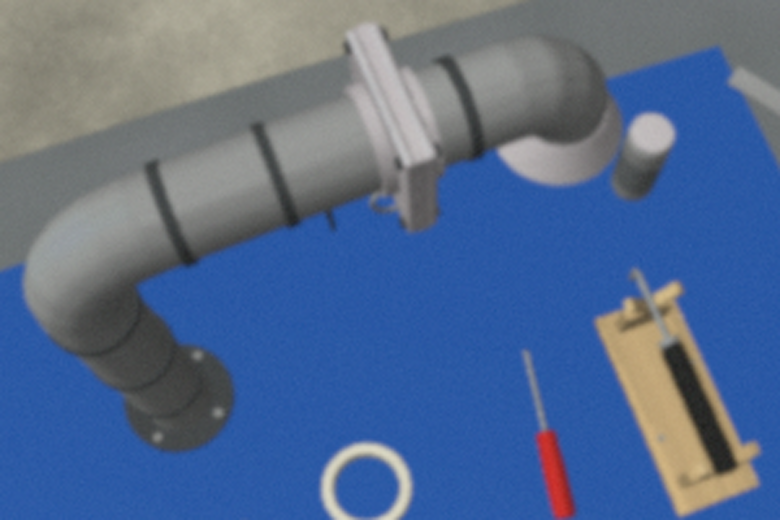

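Top crop: the housing's top face has near corners at about (415,236) and (448,233) and far corners at about (407,80) and (438,79). Scene crop: the ring shows at about (380,203) and the dark leg's foot at about (333,228). The rod's hook end is at (635,270).

```bash
python3 - <<'E'
from h import *
ct=optics.get_calibration("top");cs=optics.get_calibration("scene")
T=lambda p:np.array(p)/3.2+[110,85]
S=lambda p:np.array(p)/2.6+[90,60]
print("top face",plane(ct,[T(p) for p in[(415,236),(448,233),(438,79),(407,80)]],497))
print("sc face",plane(cs,[S(p) for p in[(400,166),(438,155),(374,23),(347,38)]],497))
print("ring",plane(cs,[S((382,203))],320),"leg",plane(cs,[S((333,229))],235))
e=plane(ct,[T(p) for p in[(205,142),(540,121),(215,242),(545,217)]],435);print("run edges",e)
print("flange",plane(ct,[T((187,298))],5), "tape etc")
print("rod tip end",plane(ct,[T((675,320))],75),plane(cs,[S((634,269))],75))
E
```

```text
top face [[571.031  -4.707 497.   ]
 [572.826 -29.462 497.   ]
 [693.074 -24.04  497.   ]
 [692.788  -0.378 497.   ]]
sc face [[571.752  -1.649 497.   ]
 [571.042 -30.144 497.   ]
 [691.796 -21.615 497.   ]
 [685.975   1.58  497.   ]]
ring [[629.149   1.518 320.   ]] leg [[657.352  46.951 235.   ]]
run edges [[ 666.155  165.932  435.   ]
 [ 678.018 -105.332  435.   ]
 [ 583.34   157.144  435.   ]
 [ 598.424 -107.032  435.   ]]
flange [[615.063 270.694   5.   ]] tape etc
rod tip end [[ 568.158 -270.129   75.   ]] [[ 568.269 -268.75    75.   ]]
```

```bash
python3 -m inch '[[[0,0,0.028,0.0186,-0.0444,0.0104,100],[0,0,0.028,0.0186,-0.0444,0.0104,100],[0,0,0.028,0.0186,-0.0444,0.0104,100],[0,0,0.028,0.0186,-0.0444,0.0104,100],[0,0,0.028,0.0186,-0.0444,0.0104,100],[0,0,0.028,0.0186,-0.0444,0.0104,100],[0,0,0.028,0.0186,-0.0444,0.0104,100],[0,0,0.028,0.0186,-0.0444,0.0104,100],[0,0,0.028,0.0186,-0.0444,0.0104,100],[0,0,0.028,0.0186,-0.0444,0.0104,100],[0,0,0.028,0.0186,-0.0444,0.0104,100],[0,0,0.028,0.0186,-0.0444,0.0104,100]]]'
python3 -m inch '[[[0,-0.14,0,0,0,0,100],[0,-0.14,0,0,0,0,100],[0,-0.14,0,0,0,0,100],[0,-0.14,0,0,0,0,100],[0,-0.14,0,0,0,0,100],[0,0,0,0,0,0,100],[0,0,0,0,0,0,100]]]'
python3 - <<'E'
from h import *
import pickle
c=optics.get_calibration("wrist");a=optics.capture("wrist");cv2.imwrite("pics/w1.png",a);pickle.dump(c,open("w1.pkl","wb"))
s=monitor.get_state();print(s["q"],s["eef_pos"],s["ee_rot"])
g=[632,-14];R=np.array([[.999,-.047],[.047,.999]])
for p in[(0,0,320),(36,60,235)]: print(proj(c,[*(R@p[:2]+g),p[2]]))
E
```

```text
clock: 1.3
eef_pos: [420.4, 58.2, 330.7]
ee_rot: [3.141, 0.0, -3.125]
ft_force: [1.2, 0.8, -0.8]
gripper_width: 1.0
grasp_force: 0.0
clock: 2.0
eef_pos: [425.0, 63.2, 331.0]
ee_rot: [3.137, 0.506, -3.128]
ft_force: [-0.3, 0.6, 0.2]
gripper_width: 0.999
grasp_force: 0.0
[-0.412 -0.376  0.054  2.232  0.247  0.816  1.102] [425.157  63.806 331.111] [ 3.137  0.506 -3.127]
[[195.081 317.086]]
[[244.235 271.72 ]]
```

View pics/w1.png

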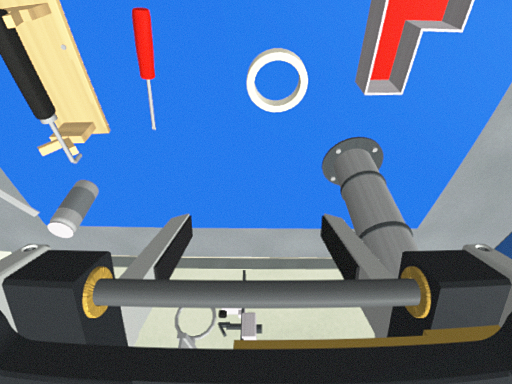

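The wrist view shows the ring at (196,318) and the leg's foot at about (244,272). Both match the projected estimate of gate (632,-14), yaw 0.047. The rod in its cradle is at upper left, with the hook at (75,157). Next I'll go above the rod.

```bash
python3 -m inch '[[[0,0.0562,0,0.0024,-0.0371,-0.0146,100],[0,0.0562,0,0.0024,-0.0371,-0.0146,100],[0,0.0562,0,0.0024,-0.0371,-0.0146,100],[0,0.0562,0,0.0024,-0.0371,-0.0146,100],[0,0.0562,0,0.0024,-0.0371,-0.0146,100],[0,0.0562,0,0.0024,-0.0371,-0.0146,100],[0,0.0562,0,0.0024,-0.0371,-0.0146,100],[0,0.0562,0,0.0024,-0.0371,-0.0146,100],[0,0.0562,0,0.0024,-0.0371,-0.0146,100],[0,0,0,0,0,0,100],[0,0,0,0,0,0,100]]]'
python3 - <<'E'
from h import *
c=optics.get_calibration("wrist");a=optics.capture("wrist");cv2.imwrite("pics/w2.png",a)
import pickle;pickle.dump(c,open("w2.pkl","wb"))
print(proj(c,[[417,-271,90],[471,-270,90],[447,-270.5,90],[567,-268.5,75],[419.8,-274.5,12]]))
E
```

```text
clock: 3.15
eef_pos: [446.9, -269.5, 199.1]
ee_rot: [3.131, -0.002, -3.127]
ft_force: [-0.1, 0.2, -0.4]
gripper_width: 0.997
grasp_force: 0.0
[[254.511 161.256]
 [254.777 208.305]
 [254.611 187.929]
 [254.917 274.724]
 [251.748 154.679]]
```

View pics/w2.png

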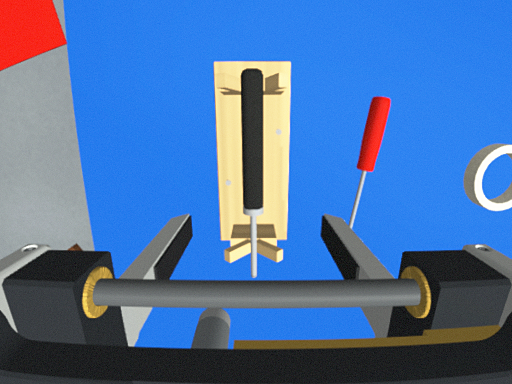

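The rod is centred between the fingers: its axis is at column 253, the handle's front at row 210 and the hook at row 276, all within about 2 mm of the estimate. I'll descend and grip.

```bash
python3 -m inch '[[[0,0,0,0,-0.002,-0.036,100],[0,0,0,0,0,-0.036,100],[0,0,0,0,0,-0.036,100],[0,0,0,0,0,-0.025,100],[0,0,0,0,0,-0.010,100],[0,0,0,0,0,0,100]]]'; python3 -m inch '[[[0,0,0,0,0,0,0],[0,0,0,0,0,0,0],[0,0,0,0,0,0,0],[0,0,0,0,0,0,0],[0,0,0,0,0,0,0],[0,0,0,0,0,0,0],[0,0,0,0,0,0,0]]]'
```

```text
clock: 3.8
eef_pos: [447.1, -270.6, 57.1]
ee_rot: [3.129, 0.002, -3.126]
ft_force: [-0.1, 0.4, 0.8]
gripper_width: 0.998
grasp_force: 0.0
clock: 4.5
eef_pos: [446.7, -271.7, 56.7]
ee_rot: [3.129, 0.002, -3.128]
ft_force: [0.4, -0.2, 0.7]
gripper_width: 0.44
grasp_force: 0.0
```

```bash
python3 -m inch '[[[0,0,0,0,0,0,0],[0,0,0,0,0,0,0],[0,0,0,0,0,0,0],[0,0,0,0,0,0,0],[0,0,0,0,0,0,0],[0,0,0,0,0,0,0]]]'; python3 -m inch '[[[0,0,0,0,0,0.005,0],[0,0,0,0,0,0.01,0],[0,0,0,0,0,0.025,0],[0,0,0,0,0,0.035,0],[0,0,0,0,0,0.035,0],[0,0,0,0,0,0.01,0],[0,0,0,0,0,0,0],[0,0,0,0,0,0,0]]]'
```

```text
clock: 5.1
eef_pos: [446.6, -271.8, 56.6]
ee_rot: [3.13, 0.002, -3.128]
ft_force: [-0.6, -1.0, -1.2]
gripper_width: 0.253
grasp_force: 30.0
clock: 5.9
eef_pos: [446.4, -271.2, 176.0]
ee_rot: [3.129, 0.001, -3.128]
ft_force: [-1.1, 0.1, -2.5]
gripper_width: 0.254
grasp_force: 30.0
```

```bash
python3 -m inch '[[[0,0,0.0055,0,0.0417,0,0],[0,0,0.0055,0,0.0417,0,0],[0,0,0.0055,0,0.0417,0,0],[0,0,0.0055,0,0.0417,0,0],[0,0,0.0055,0,0.0417,0,0],[0,0,0.0055,0,0.0417,0,0],[0,0,0,0,0,0,0]]]'; python3 -m inch '[[[0.006,-0.13,0,0.0066,0,0.0134,0],[0.006,-0.13,0,0.0066,0,0.0134,0],[0.006,-0.13,0,0.0066,0,0.0134,0],[0.006,-0.13,0,0.0066,0,0.0134,0],[0.006,-0.13,0,0.0066,0,0.0134,0],[0,0,0,0,0,0,0],[0,0,0,0,0,0,0],[0,0,0,0,0,0,0]]]'
python3 - <<'E'
from h import *
s=monitor.get_state();print(s["q"])
c=optics.get_calibration("scene");cv2.imwrite("pics/s1full.png",optics.capture("scene"));
a=cv2.imread("pics/s1full.png");cv2.imwrite("pics/s1.png",cv2.resize(a[90:240,170:370],None,fx=4,fy=4,interpolation=2))
R=Ro.from_euler("xyz",s["ee_rot"]).as_matrix()
p=s["eef_pos"]-18.8*R[:,2]; bend=p-119*R[:,0]; tip=bend+28*R[:,2]
g=np.array([632,-14,320]);G=Ro.from_euler("z",.047).as_matrix()
print("bend",bend,"gate",G.T@(bend-g),"tip",G.T@(tip-g));
for q in(bend,tip,g): print((proj(c,q)-[170,90])*4)
E
```

```text
clock: 6.6
eef_pos: [445.8, -16.6, 175.4]
ee_rot: [3.129, -0.0, -3.088]
ft_force: [-0.3, -0.6, -1.8]
gripper_width: 0.255
grasp_force: 30.0
clock: 7.4
eef_pos: [479.9, -21.9, 243.1]
ee_rot: [3.131, 0.649, -3.095]
ft_force: [1.0, 0.2, -1.5]
gripper_width: 0.254
grasp_force: 30.0
[-0.605 -0.284  0.53   2.41   0.392  0.348  1.249]
bend [563.272 -18.222 330.003] gate [-68.85   -0.989  10.003] tip [-51.926  -0.698 -12.301]
[[336.865 274.756]]
[[325.727 264.143]]
[[291.365 180.059]]
```

View pics/s1.png

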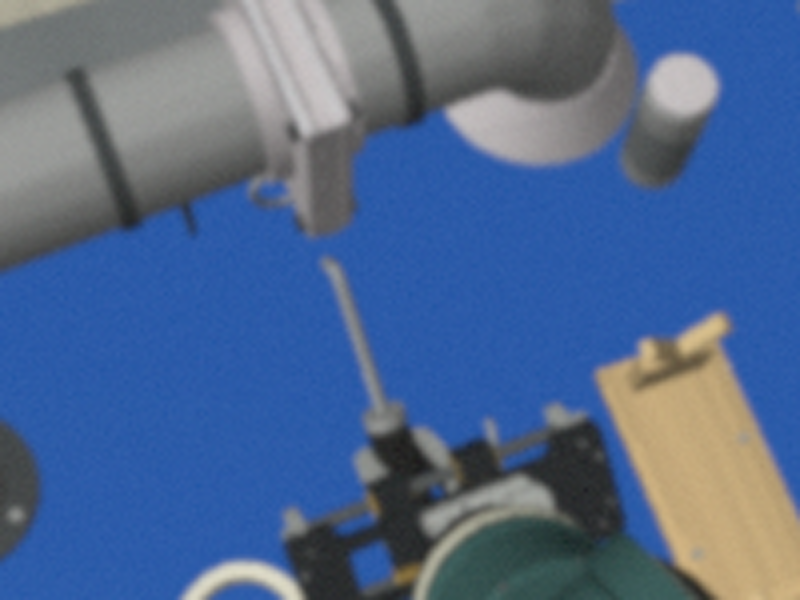

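The hook is below and in front of the housing, with the bend at about (331,262), 3 mm from prediction. The ring's visible left edge is at (250,190). I'll advance slowly.

```bash
python3 -m inch '[[[0,0,0,0.012,0.0006,0,0],[0,0,0,0.012,0.0006,0,0],[0,0,0,0.012,0.0006,0,0],[0,0,0,0.004,0,0,0],[0,0,0,0,0,0,0]]]'; python3 -m inch '[[[0,0,0,0.003,0,0,0],[0,0,0,0.003,0,0,0],[0,0,0,0.003,0,0,0]]]';python3 - <<'E'
from h import *
import pickle
s=monitor.get_state();print(s["ft_force"],s["eef_pos"])
c=optics.get_calibration("scene");cv2.imwrite("pics/s2full.png",optics.capture("scene"));
a=cv2.imread("pics/s2full.png");cv2.imwrite("pics/s2.png",cv2.resize(a[120:180,215:295],None,fx=8,fy=8,interpolation=2))
E
```

```text
clock: 7.95
eef_pos: [519.9, -19.4, 243.2]
ee_rot: [3.131, 0.651, -3.094]
ft_force: [-0.8, 0.5, -2.4]
gripper_width: 0.255
grasp_force: 30.0
clock: 8.25
eef_pos: [528.7, -19.8, 243.7]
ee_rot: [3.129, 0.653, -3.095]
ft_force: [0.1, 1.4, -2.8]
gripper_width: 0.251
grasp_force: 30.0
[ 0.074  1.362 -2.75 ] [528.75  -19.814 243.703]
```

View pics/s2.png

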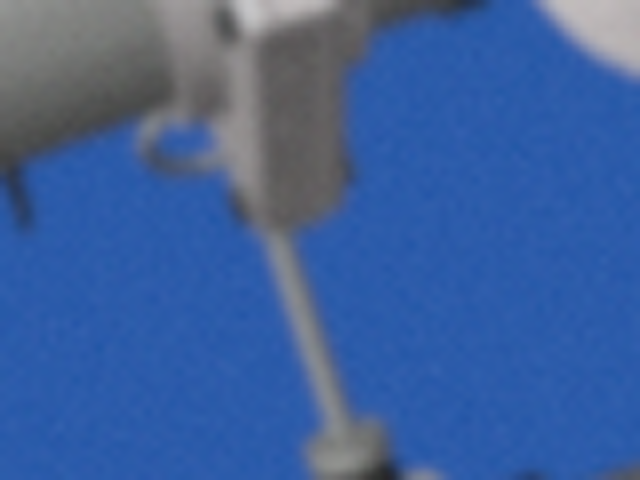

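The rod passes under the housing and lines up with the ring, whose visible part is around (175,140). No contact force so far, so I'll go on.

```bash
python3 -m inch '[[[0,0,0,0.003,0.0003,0,0],[0,0,0,0.003,0.0003,0,0],[0,0,0,0.003,0.0003,0,0]]]'; python3 -m inch '[[[0,0,0,0,0,0,0]]]'
```

```text
clock: 8.6
eef_pos: [538.0, -18.8, 243.7]
ee_rot: [3.13, 0.653, -3.095]
ft_force: [0.5, 0.1, -2.3]
gripper_width: 0.252
grasp_force: 30.0
clock: 8.7
eef_pos: [538.0, -18.7, 243.7]
ee_rot: [3.13, 0.653, -3.095]
ft_force: [0.6, 0.0, -1.9]
gripper_width: 0.253
grasp_force: 30.0
```

```bash
python3 -m inch '[[[0,0,0,0.003,0.0003,0,0],[0,0,0,0.003,0.0003,0,0],[0,0,0,0.003,0.0003,0,0],[0,0,0,0.002,0,0,0]]]'; python3 -m inch '[[[0,0,0,0,0,0,0],[0,0,0,0,0,0,0]]]'
```

```text
clock: 9.1
eef_pos: [549.0, -17.8, 243.7]
ee_rot: [3.13, 0.653, -3.095]
ft_force: [-0.1, -0.6, -1.2]
gripper_width: 0.256
grasp_force: 30.0
clock: 9.3
eef_pos: [548.6, -17.8, 243.6]
ee_rot: [3.13, 0.652, -3.095]
ft_force: [-0.4, 0.2, -1.1]
gripper_width: 0.253
grasp_force: 30.0
```

```bash
python3 -m inch '[[[0,0,0,0.002,0,-0.005,0],[0,0,0,0,0,-0.005,0],[0,0,0,0,0,-0.005,0],[0,0,0,0,0,-0.005,0],[0,0,0,0,0,0,0]]]'; python3 -m inch '[[[0,0,0,0,0,-0.003,0],[0,0,0,0,0,-0.003,0],[0,0,0,0,0,0,0]]]';  python3 -m inch '[[[0,0,0,0,0,-0.003,0],[0,0,0,0,0,-0.003,0],[0,0,0,0,0,0,0],[0,0,0,0,0,0,0]]]'
```

```text
clock: 9.8
eef_pos: [550.2, -17.8, 222.8]
ee_rot: [3.13, 0.651, -3.094]
ft_force: [0.7, 0.5, -1.5]
gripper_width: 0.25
grasp_force: 30.0
clock: 10.1
eef_pos: [550.5, -17.9, 217.3]
ee_rot: [3.13, 0.652, -3.095]
ft_force: [-1.2, 0.5, -0.8]
gripper_width: 0.256
grasp_force: 30.0
clock: 10.5
eef_pos: [550.7, -17.8, 211.8]
ee_rot: [3.13, 0.653, -3.095]
ft_force: [-1.1, -0.2, -1.7]
gripper_width: 0.252
grasp_force: 30.0
```

```bash
python3 -m inch '[[[0,0,0,0,0,-0.003,0],[0,0,0,0,0,-0.003,0],[0,0,0,0,0,0,0]]]' | sed -n '1,2p;4p'; python3 -c "
from h import *;print(monitor.get_state()['moment'])"; python3 -m inch '[[[0,0,0,0,0,-0.003,0],[0,0,0,0,0,-0.002,0],[0,0,0,0,0,0,0],[0,0,0,0,0,0,0]]]'| sed -n '1,2p;4p'; python3 - <<'E'
from h import *
s=monitor.get_state();print(s["moment"])
a=optics.capture("scene");cv2.imwrite("pics/s3full.png",a)
b=cv2.imread("pics/s2full.png")
cv2.imwrite("pics/s3.png",np.hstack([cv2.resize(x[125:180,210:255],None,fx=8,fy=8,interpolation=2) for x in(b,a)]))
E
```

```text
clock: 10.8
eef_pos: [550.7, -18.2, 208.5]
ft_force: [-1.6, -0.0, -0.4]
[0.091 0.604 0.102]
clock: 11.2
eef_pos: [550.9, -18.6, 205.8]
ft_force: [-2.3, -0.0, -1.3]
[0.016 0.911 0.194]
```

View pics/s3.png

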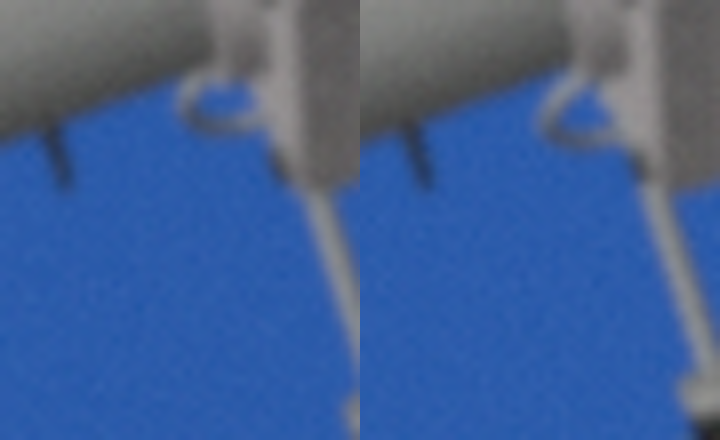

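The ring has moved down slightly between the two frames (bottom at row 130, then 145), so the hook is bearing on it. The arm lags the command in z, so I'll check the joints.

```bash
python3 - <<'E'
from h import *
s=monitor.get_state();print(s["q"],s["eef_pos"],s["ee_rot"],s["ft_force"],s["moment"])
R=Ro.from_euler("xyz",s["ee_rot"]).as_matrix()
bend=s["eef_pos"]-18.8*R[:,2]-119*R[:,0]
g=np.array([632,-14,320]);G=Ro.from_euler("z",.047).as_matrix()
print(G.T@(bend-g))
E
```

```text
[-0.939 -0.022  0.952  2.326 -0.187  0.189  1.813] [550.92  -18.661 205.888] [ 3.128  0.644 -3.095] [-1.889  0.547 -1.328] [0.044 0.829 0.132]
[  2.672  -1.121 -27.635]
```

Joint 6 is at its limit (0.19). I'll reduce the tilt about the bend while drawing down.

```bash
cat > st.py <<'E'
from h import *
s=monitor.get_state()
R=Ro.from_euler("xyz",s["ee_rot"]).as_matrix()
bend=s["eef_pos"]-18.8*R[:,2]-119*R[:,0]
g=np.array([632,-14,320]);G=Ro.from_euler("z",.047).as_matrix()
b=G.T@(bend-g)
print(round(s["clock"],2),"q",s["q"],"tcp",s["eef_pos"],"pitch %.3f"%s["ee_rot"][1],"F",s["ft_force"],"M",s["moment"],"bend",b,"blade~%.1f"%(-16-b[2]),"w %.3f"%s["gripper_width"])
E
python3 -m inch '[[[-0.0012,0.025,0,-0.002,0,0.0005,0],[-0.0012,0.025,0,-0.002,0,0.0005,0],[-0.0012,0.025,0,-0.002,0,0.0005,0],[-0.0012,0.025,0,-0.002,0,0.0005,0],[0,0,0,0,0,0,0]]]' >/dev/null; python3 st.py
python3 -m inch '[[[-0.0012,0.025,0,-0.002,0,-0.0010,0],[-0.0012,0.025,0,-0.002,0,-0.0010,0],[-0.0012,0.025,0,-0.002,0,-0.001,0],[-0.0012,0.025,0,-0.002,0,-0.001,0],[0,0,0,0,0,0,0]]]' >/dev/null; python3 st.py
```

```text
11.75 q [-0.921 -0.015  0.931  2.263 -0.096  0.345  1.716] tcp [543.541 -18.727 208.471] pitch 0.545 F [-0.129  0.597 -1.641] M [-0.006  0.451  0.044] bend [  3.464  -0.838 -33.801] blade~17.8 w 0.253
12.25 q [-0.914  0.028  0.94   2.208 -0.14   0.477  1.75 ] tcp [535.871 -18.752 204.414] pitch 0.446 F [ 3.124 -0.334  0.767] M [ 0.02  -0.5   -0.087] bend [  3.036  -0.475 -47.34 ] blade~31.3 w 0.255
```

```bash
python3 -m inch '[[[0,0,0,0.001,0,-0.002,0],[0,0,0,0.001,0,-0.002,0],[0,0,0,0,0,-0.002,0],[0,0,0,0,0,0,0],[0,0,0,0,0,0,0]]]' >/dev/null; python3 st.py
python3 -m inch '[[[0,0,0,0,0,-0.002,0],[0,0,0,0,0,-0.002,0],[0,0,0,0,0,0,0],[0,0,0,0,0,0,0]]]' >/dev/null; python3 st.py; python3 - <<'E'
from h import *
cv2.imwrite("pics/s4full.png",optics.capture("scene"))
E
```

```text
12.75 q [-0.902  0.051  0.937  2.211 -0.19   0.465  1.797] tcp [536.785 -18.676 197.665] pitch 0.443 F [-0.806 -0.043  0.149] M [0.031 0.318 0.02 ] bend [  4.098  -0.448 -54.302] blade~38.3 w 0.253
13.15 q [-0.895  0.062  0.933  2.216 -0.215  0.456  1.82 ] tcp [536.813 -18.636 193.691] pitch 0.443 F [-0.957 -0.312 -0.784] M [-0.007  0.329  0.011] bend [  4.135  -0.402 -58.286] blade~42.3 w 0.257
```

```bash
python3 - <<'E'
from h import *
c=optics.get_calibration("scene")
g=np.array([632,-14,320]);G=Ro.from_euler("z",.047).as_matrix()
for d in(0,20,40,60): print(d,proj(c,[G@[0,28,-d]+g, G@[0,20,-20-d]+g]).round(1).tolist())
for f in("s2full","s4full"):
    h=cv2.cvtColor(cv2.imread(f"pics/{f}.png"),cv2.COLOR_BGR2HSV)
    m=h[132:170,220:262,1]<150
    print(f);print("\n".join("".join("#" if v else "." for v in r) for r in m))
E
```

```text
0 [[231.6, 139.1], [235.3, 141.5]]
20 [[232.1, 142.7], [235.7, 144.9]]
40 [[232.6, 146.1], [236.1, 148.2]]
60 [[233.1, 149.3], [236.5, 151.4]]
s2full
#######################################...
#######################################...
#######################################...
#######################################...
#########..########.###################...
######.....#####.....##################...
###........####.....###################...
#...........###########################...
.............##########################...
..............##########################..
.......................################...
.......................################...
.......................################...
........................##############....
........................##############....
.........................###########......
..........................#########.......
..........................#######.........
...........................######.........
............................#####.........
............................#####.........
............................#####.........
....
[... 1624 characters left out ...]
###.........
.........................######...........
.........................######...........
.........................######...........
..........................#####...........
..........................#####...........
...........................#####..........
...........................#####..........
...........................#####..........
............................#####.........
............................#####.........
............................#####.........
.............................#####........
.............................#####........
.............................#####........
..............................#####.......
..............................#####.......
```

The image shows the ring down by about 35–42 mm, so the hook is holding it. I'll continue by feel.

```bash
sed -i 's/^print(/print(*(/; s/^print(\*(\(.*\))$/print(\1)/' st.py; sed -i '/^print/d' st.py; echo 'print(round(s["clock"],2),"q",s["q"],"z %.1f"%s["eef_pos"][2],"p %.3f"%s["ee_rot"][1],"F",s["ft_force"],"My %.2f"%s["moment"][1],"bx %.1f blade %.1f"%(b[0],-16-b[2]))'>>st.py
python3 -m inch '[[[0,0,0,0,0,-0.001,0],[0,0,0,0,0,-0.001,0],[0,0,0,0,0,0,0]]]' >/dev/null; python3 st.py
python3 -m inch '[[[0,0,0,0,0,-0.001,0],[0,0,0,0,0,-0.001,0],[0,0,0,0,0,0,0]]]' >/dev/null; python3 st.py
python3 -m inch '[[[0,0,0,0,0,-0.001,0],[0,0,0,0,0,-0.001,0],[0,0,0,0,0,0,0]]]' >/dev/null; python3 st.py
```

```text
13.5 q [-0.89   0.067  0.931  2.218 -0.228  0.451  1.832] z 191.7 p 0.444 F [-0.337 -0.423 -0.07 ] My 0.30 bx 4.2 blade 44.2
13.8 q [-0.885  0.072  0.928  2.22  -0.241  0.447  1.844] z 189.7 p 0.444 F [-1.528 -0.566 -0.702] My 0.36 bx 4.2 blade 46.2
14.1 q [-0.881  0.078  0.925  2.222 -0.254  0.443  1.856] z 187.7 p 0.444 F [-1.673 -0.073 -0.195] My 0.47 bx 4.2 blade 48.2
```

```bash

python3 -m inch '[[[0,0,0,-0.001,0,-0.001,0],[0,0,0,-0.0005,0,-0.001,0],[0,0,0,0,0,0,0]]]' >/dev/null; python3 st.py
python3 -m inch '[[[0,0,0,0,0,-0.001,0],[0,0,0,0,0,-0.001,0],[0,0,0,0,0,0,0]]]' >/dev/null; python3 st.py
python3 -m inch '[[[0,0,0,0,0,-0.001,0],[0,0,0,0,0,-0.001,0],[0,0,0,0,0,0,0]]]' >/dev/null; python3 st.py
```

```text
14.4 q [-0.879  0.078  0.924  2.227 -0.257  0.437  1.86 ] z 186.0 p 0.444 F [1.36  0.637 0.002] My -0.20 bx 2.9 blade 49.9
14.7 q [-0.874  0.083  0.921  2.228 -0.271  0.433  1.872] z 184.1 p 0.444 F [ 0.1   -0.577  3.034] My -0.70 bx 3.1 blade 51.8
15.0 q [-0.868  0.088  0.917  2.23  -0.283  0.428  1.884] z 182.2 p 0.445 F [6.014 0.112 4.578] My -1.67 bx 3.3 blade 53.6
```

```bash

python3 -m inch '[[[0,0,0,0.0007,0,0,0],[0,0,0,0,0,0,0]]]' >/dev/null; python3 st.py; python3 -m inch '[[[0,0,0,0,0,0,0]]]' >/dev/null; python3 st.py
```

```text
15.2 q [-0.867  0.091  0.916  2.229 -0.287  0.429  1.887] z 181.9 p 0.444 F [3.723 0.524 4.035] My -1.28 bx 3.6 blade 54.0
15.3 q [-0.867  0.09   0.916  2.229 -0.287  0.429  1.887] z 181.9 p 0.444 F [ 3.512 -0.193  4.736] My -1.27 bx 3.5 blade 54.0
```

```bash

python3 -m inch '[[[0,0,0,0.0007,0,0.001,0],[0,0,0,0,0,0,0]]]' >/dev/null; python3 st.py; python3 -m inch '[[[0,0,0,0,0,0.001,0],[0,0,0,0,0,0,0]]]' >/dev/null; python3 st.py;  python3 -m inch '[[[0,0,0,0,0,0.001,0],[0,0,0,0,0,0,0]]]' >/dev/null; python3 st.py; python3 -m inch '[[[0,0,0,0,0,0,0]]]' >/dev/null; python3 st.py
```

```text
15.5 q [-0.868  0.09   0.917  2.227 -0.284  0.433  1.885] z 182.6 p 0.443 F [-0.423  0.061  2.777] My -0.30 bx 3.8 blade 53.5
15.7 q [-0.871  0.087  0.919  2.226 -0.278  0.435  1.878] z 183.5 p 0.443 F [ 0.808 -0.688 -1.322] My 0.29 bx 3.7 blade 52.5
15.9 q [-0.874  0.085  0.921  2.225 -0.272  0.436  1.873] z 184.7 p 0.443 F [-0.122  0.691 -0.252] My 0.34 bx 3.9 blade 51.2
16.0 q [-0.873  0.085  0.921  2.225 -0.272  0.436  1.873] z 184.7 p 0.443 F [-1.041 -0.398 -0.528] My 0.37 bx 4.0 blade 51.2
```

```bash
cat > ringz.py <<'E'
from h import *
import sys
c=optics.get_calibration("scene");im=optics.capture("scene");cv2.imwrite("pics/%s.png"%sys.argv[1],im)
h=cv2.cvtColor(im,cv2.COLOR_BGR2HSV)[:,:,1].astype(float)
# lower outer edge of ring in columns 234-238, sub-pixel at saturation 150, scanned upward from blue
out=[]
for u in(234,235,236,237,238):
    col=h[:165,u];v=164
    while col[v]>150 and v>130:v-=1
    out.append(v+(150-col[v])/(col[v+1]-col[v]))
print("edge rows",np.round(out,2),"mean %.2f"%np.mean(out))
E
python3 ringz.py r1; python3 -m inch '[[[0,0,0,0,0,0.003,0],[0,0,0,0,0,0.003,0],[0,0,0,0,0,0.003,0],[0,0,0,0,0,0.001,0],[0,0,0,0,0,0,0],[0,0,0,0,0,0,0]]]' >/dev/null; python3 st.py; python3 ringz.py r2
python3 - <<'E'
import cv2,numpy as np
for f in("s2full","s4full"):
    h=cv2.cvtColor(cv2.imread(f"pics/{f}.png"),cv2.COLOR_BGR2HSV)[:,:,1].astype(float);o=[]
    for u in(234,235,236,237,238):
        col=h[:165,u];v=164
        while col[v]>150 and v>130:v-=1
        o.append(v+(150-col[v])/(col[v+1]-col[v]))
    print(f,np.round(o,2),np.mean(o))
E
```

```text
edge rows [148.49 148.97 149.13 149.5  149.56] mean 149.13
16.65 q [-0.898  0.059  0.936  2.215 -0.209  0.458  1.814] z 194.9 p 0.444 F [-0.199 -0.308 -1.153] My 0.56 bx 4.1 blade 41.0
edge rows [148.45 148.8  149.21 149.47 149.54] mean 149.09
s2full [141.15 141.58 141.8  141.91 141.81] 141.64748238835625
s4full [147.51 147.93 148.12 148.32 148.43] 148.06422013980153
```

The ring did not follow the hook 10 mm upward (edge row 149.13, then 149.09), so the catch has clicked and is holding. Now I'll unhook.

```bash
python3 -m inch '[[[0,0,0,0,0,0.004,0],[0,0,0,0,0,0.004,0],[0,0,0,0,0,0.004,0],[0,0,0,0,0,0.004,0],[0,0,0,0,0,0.004,0],[0,0,0,0,0,0,0]]]' >/dev/null; python3 st.py; python3 -m inch '[[[0,0,0,-0.002,0,0,0],[0,0,0,-0.002,0,0,0],[0,0,0,-0.002,0,0,0],[0,0,0,-0.002,0,0,0]]]' >/dev/null; python3 st.py; python3 ringz.py r3
```

```text
17.3 q [-0.928  0.004  0.943  2.192 -0.089  0.506  1.703] z 215.6 p 0.445 F [-0.441 -0.514 -2.514] My 0.53 bx 4.4 blade 20.3
17.7 q [-0.932 -0.024  0.933  2.209 -0.033  0.505  1.652] z 214.8 p 0.444 F [ 0.034 -0.753 -1.298] My 0.53 bx -4.1 blade 21.2
edge rows [148.47 148.85 149.33 149.42 149.62] mean 149.14
```

```bash
python3 -m inch '[[[0,0,0,-0.002,0,0,0],[0,0,0,-0.002,0,0,0],[0,0,0,-0.002,0,0,0],[0,0,0,-0.002,0,0,0]]]' >/dev/null; python3 st.py; python3 -m inch '[[[0,0,0,-0.002,0,0,0],[0,0,0,-0.002,0,0,0],[0,0,0,-0.002,0,0,0],[0,0,0,-0.002,0,0,0]]]' >/dev/null; python3 st.py
```

```text
18.15 q [-0.929 -0.053  0.917  2.224  0.021  0.506  1.601] z 214.9 p 0.444 F [-0.247 -0.106 -2.244] My 0.54 bx -12.0 blade 21.0
18.55 q [-0.92  -0.08   0.896  2.24   0.07   0.509  1.554] z 214.9 p 0.444 F [ 0.24   0.194 -1.977] My 0.50 bx -20.0 blade 21.0
```

```bash
python3 -m inch '[[[0,0,0,-0.003,0,0,0],[0,0,0,-0.005,0,0,0],[0,0,0,-0.01,-0.0005,0,0],[0,0,0,-0.02,-0.001,0,0],[0,0,0,-0.02,-0.001,0,0],[0,0,0,-0.012,0,0,0],[0,0,0,0,0,0,0],[0,0,0,0,0,0,0],[0,0,0,0,0,0,0],[0,0,0,0,0,0,0]]]' >/dev/null; python3 st.py; python3 ringz.py r4; python3 - <<'E'
from h import *
s=monitor.get_state();R=Ro.from_euler("xyz",s["ee_rot"]).as_matrix();print(s["eef_pos"],s["ee_rot"])
p=s["eef_pos"]-18.8*R[:,2]
c=optics.get_calibration("scene");im=cv2.imread("pics/r4.png")
for X in(45,119,123): print(X,proj(c,p-X*R[:,0]))
uv=proj(c,p-80*R[:,0]).astype(int)[0];h=cv2.cvtColor(im,cv2.COLOR_BGR2HSV)[:,:,1]
x0,y0=uv[0]-18,uv[1]-32;print(x0,y0)
print("\n".join("".join("#" if v<150 else "." for v in r) for r in h[y0:y0+50,x0:x0+40]))
E
```

```text
19.55 q [-0.791 -0.279  0.689  2.366  0.336  0.568  1.294] z 214.9 p 0.444 F [-0.201  0.288 -1.637] My 0.53 bx -89.4 blade 21.1
edge rows [148.43 148.87 149.32 149.52 149.6 ] mean 149.15
[443.196 -21.1   214.803] [ 3.129  0.443 -3.094]
45 [[267.043 202.963]]
119 [[256.575 174.078]]
123 [[256.001 172.495]]
244 157
........................................
........................................
........................................
........................................
........................................
........................................
........................................
........................................
........................................
........................................
........................................
........................................
........................................
..........##............................
.........#####..........................
.........######.........................
.........######.........................
..........######........................
...........#####........................
......
[... 564 characters left out ...]
...
................#####...................
.................#####..................
.................#####..................
.................#####..................
..................#####.................
..................#####.................
..................######................
...................#####................
...................#####................
...................######...............
....................#####...............
....................#####...............
....................######..............
.....................#####..............
.....................#####..............
......................########..........
......................#########.........
```

```bash
python3 -m inch '[[[-0.005,0.111,0,0.0008,0,-0.0097,0],[-0.005,0.111,0,0.0008,0,-0.0097,0],[-0.005,0.111,0,0.0008,0,-0.0097,0],[-0.005,0.111,0,0.0008,0,-0.0097,0],[0,0,0,0,0,0,0]]]' |sed -n 2,3p; python3 -m inch '[[[0,0,-0.0057,0,-0.0417,0,0],[0,0,-0.0057,0,-0.0417,0,0],[0,0,-0.0057,0,-0.0417,0,0],[0,0,-0.0057,0,-0.0417,0,0],[0,0,-0.0057,0,-0.0417,0,0],[0,0,-0.0057,0,-0.0417,0,0],[0,0,0,0,0,0,0],[0,0,0,0,0,0,0],[0,0,0,0,0,0,0]]]'; python3 - <<'E'
from h import *
s=monitor.get_state();R=Ro.from_euler("xyz",s["ee_rot"]).as_matrix();p=s["eef_pos"]-18.8*R[:,2]
print("grasp",p,"nominal end",p-123*R[:,0])
O=[]
for n in("scene","top"):
    c=optics.get_calibration(n);im=optics.capture(n);cv2.imwrite(f"pics/p_{n}.png",im)
    u=proj(c,p-123*R[:,0])[0];print(n,u)
    h=cv2.cvtColor(im,cv2.COLOR_BGR2HSV)[:,:,1];x0,y0=(u-[12,10]).astype(int);print(x0,y0)
    print("\n".join("".join("#" if v<150 else "." for v in r) for r in h[y0:y0+24,x0:x0+26]))
E
```

```text
eef_pos: [446.4, -21.8, 175.9]
ee_rot: [3.138, 0.015, -3.093]
clock: 21.0
eef_pos: [445.4, -271.2, 178.2]
ee_rot: [3.13, 0.023, -3.129]
ft_force: [0.4, -0.1, -1.6]
gripper_width: 0.254
grasp_force: 30.0
grasp [ 444.973 -271.409  196.974] nominal end [ 567.932 -269.872  199.744]
scene [343.147 146.52 ]
331 136
######....................
#####.....................
..........................
..........................
..........................
..........................
..........................
..........................
..........................
............#.............
..........#####...........
..........######..........
.........#######..........
.........########.........
.........########.........
..........########........
.............#####........
.............######.......
..............#####.......
..............#####.......
..............######......
...............#####......
...............######.....
................#####.....
top [327.568 178.914]
315 168
..........................
..........................
..........................
..........................
..........................
..........................
..........................
..........................
..........................
..........................
............##............
...........####...........
..........#####...........
...........####...........
...........####...........
...........####...........
...........####...........
............###...........
............###...........
............###...........
............###...........
............###...........
............###..........#
............###.........##
```

```bash
python3 -m inch '[[[0,0.022,0,0.0012,-0.0005,-0.03,0],[0,0,0,0,0,-0.035,0],[0,0,0,0,0,-0.03,0],[0,0,0,0,0,-0.013,0],[0,0,0,0,0,0,0],[0,0,0,0,0,0,0]]]'; python3 -m inch '[[[0,0,0,0,0,-0.003,0],[0,0,0,0,0,-0.003,0],[0,0,0,0,0,0,0],[0,0,0,0,0,0,0]]]'; python3 -m inch '[[[0,0,0,0,0,-0.003,0],[0,0,0,0,0,0,0],[0,0,0,0,0,0,0]]]'
```

```text
clock: 21.7
eef_pos: [447.0, -272.7, 71.1]
ee_rot: [3.13, 0.001, -3.129]
ft_force: [-0.8, -0.3, -0.7]
gripper_width: 0.252
grasp_force: 30.0
clock: 22.1
eef_pos: [446.6, -272.6, 64.2]
ee_rot: [3.13, 0.0, -3.13]
ft_force: [-0.5, -0.5, -1.4]
gripper_width: 0.25
grasp_force: 30.0
clock: 22.4
eef_pos: [446.4, -272.6, 61.0]
ee_rot: [3.13, -0.0, -3.13]
ft_force: [-0.3, -0.1, -3.4]
gripper_width: 0.255
grasp_force: 30.0
```

```bash
python3 -m inch '[[[0,0,0,0,0.0005,-0.002,0],[0,0,0,0,0,0,0],[0,0,0,0,0,0,0]]]'|sed -n 2,4p; python3 -m inch '[[[0,0,0,0,0,-0.0015,0],[0,0,0,0,0,0,0],[0,0,0,0,0,0,0]]]'|sed -n 2,4p;  python3 -m inch '[[[0,0,0,0,0,-0.001,0],[0,0,0,0,0,0,0],[0,0,0,0,0,0,0]]]'|sed -n 2,4p
```

```text
eef_pos: [446.7, -272.2, 59.2]
ee_rot: [3.13, 0.0, -3.13]
ft_force: [1.1, 0.1, 0.6]
eef_pos: [446.8, -272.1, 57.6]
ee_rot: [3.13, 0.0, -3.13]
ft_force: [3.2, -0.6, 2.6]
eef_pos: [446.6, -272.0, 56.5]
ee_rot: [3.13, -0.0, -3.13]
ft_force: [3.4, -0.9, 2.8]
```

```bash
python3 -m inch '[[[0,0,0,0,0,0,60],[0,0,0,0,0,0,60],[0,0,0,0,0,0,100],[0,0,0,0,0,0,100],[0,0,0,0,0,0,100],[0,0,0,0,0,0,100],[0,0,0,0,0,0,100],[0,0,0,0,0,0,100]]]'; python3 -m inch '[[[0,0,0,0,0,0,100],[0,0,0,0,0,0,100],[0,0,0,0,0,0,100],[0,0,0,0,0,0.005,100],[0,0,0,0,0,0.015,100],[0,0,0,0,0,0.035,100],[0,0,0,0,0,0.04,100],[0,0,0,0,0,0.04,100],[0,0,0,0,0,0.01,100],[0,0,0,0,0,0,100],[0,0,0,0,0,0,100]]]'; python3 ringz.py f1; python3 - <<'E'
from h import *
c=optics.get_calibration("wrist");cv2.imwrite("pics/w3.png",optics.capture("wrist"))
print(proj(c,[[417,-271,90],[471,-270,90],[567,-268.5,75]]))
E
```

```text
clock: 24.1
eef_pos: [446.5, -272.0, 56.5]
ee_rot: [3.13, -0.0, -3.13]
ft_force: [-0.9, 0.5, 0.6]
gripper_width: 0.9
grasp_force: 0.0
clock: 25.2
eef_pos: [446.3, -271.6, 201.1]
ee_rot: [3.129, -0.0, -3.13]
ft_force: [-1.2, -0.8, 0.1]
gripper_width: 0.998
grasp_force: 0.0
edge rows [148.42 148.9  149.18 149.51 149.66] mean 149.13
[[256.173 161.86 ]
 [256.478 208.602]
 [256.572 274.629]]
```

View pics/w3.png

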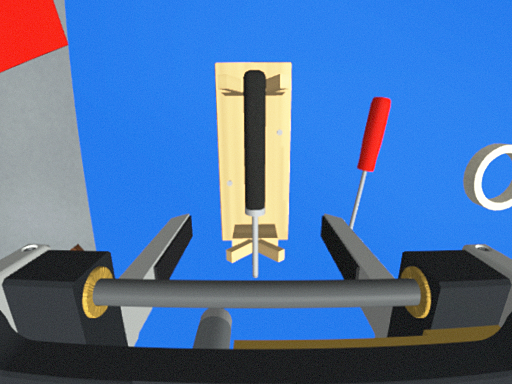

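The rod lies in its seat just as it did at the start: axis at column 254, handle front at row 210, hook at row 276. The ring edge is unchanged at row 149.13, and the gripper is clear.

```bash
python3 -c "
from station import env;print(env.close_job())"
```

```text
the job is handed in; nothing more can be done
None
```

The job is handed in: the catch holds the gate open, the rod is back in its cradle and let go, and the bystanders were not touched. The hand-in call returned no verdict.

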